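# Cam-lock the utensil bin to its dock and hang the ladle on it

### The job

Push the open steel bin along the granite ledge up to the aluminium dock, with the dock's cam hook swung open out of the way of the bin's pin, then swing the lever a quarter turn until it stops so that the hook draws the bin tight onto the dock's rubber buffers. Then take the short ladle off the little white panel and hang it by its own hook over the bin's rim, upright and left to itself. Leave the whisk, both jars and the red tray as they are.

Things in the scene. Friction and masses are not known exactly. Their poses are not given: they have to be found in the camera images.
- dock: Fixed aluminium block 95 (x) x 120 (y) x 46 high. Origin: foot of its face, which is the plane x = 0 and looks along its own -x, whence the bin comes; z up. Two sprung rubber buffers stick 8 mm out of it at y = +-42, height 30 (1.8 N/mm together). Guide walls 22 high run from the face to x = -20, 126 apart inside, then flare to 150 apart at x = -50.
- cam_axis (a point): The cam's vertical turning axis at dock x = +59, y = 0, height 66. Its spiral hook catches the keeper pin when the bin's wall is under 13 mm from the dock's face, and at the end of the turn holds it 3 mm from the face, buffers squeezed. The lever never passes over the bin.
- cam (a joint): Cam angle, rad, anticlockwise from above, -0.3 to 1.66 (stops); stays where left (0.12 N m friction). At 0 the lever points along the dock's -y and the hook is open; below 0.1 it lets the pin in. It may start partly turned: then the hook is in the pin's way. From 1.57 to 1.66 it is home: the lever points along the dock's +x, away from the bin.
- lever_peg (a point): Top of the upright round peg at the lever's end, 14 mm in diameter, 42 mm long, top at height 114, 90 mm from the cam axis. The flat lever under it lies at heights 66 to 75.
- bin: Loose open-topped steel bin, 140 (x) x 120 (y) x 85 high, walls and floor 4 mm thick, 0.5 to 1 kg. Origin: centre of its underside; +x towards the dock. From its +x wall a tongue (24 wide, height 50 to 56) sticks out 46 mm and passes over the dock's top, between two low cheeks 29 apart that flare open towards the bin. Docked, its x lies along the dock's x.
- keeper_pin (a point): Top centre of the round upright keeper pin (10 mm in diameter, heights 56 to 73) on the bin's tongue, at bin x = +108, y = 0. When the bin's wall touches the dock's face it is at dock x = +38; drawn tight it is at about +35.
- ladle: Loose steel ladle, 90 g, hung on the panel's top edge. Origin: on the upright handle's axis, level with the hook's underside (and so the edge it hangs on). Handle 8 (x) x 12 (y), from 51 above (the grip) to 52 below. Bowl 48 wide on the -x side, bottom 65 below. On the +x side the hook's bridge, 5 thick, and a prong to 18 below at x = 16 to 20. May swap with the whisk.
- ladle_hook (a point): Middle of the ladle's hook slot at its top: ladle x = +10, y = 0, z = 0. The slot for the rim is open downwards and runs from ladle x = +4 (handle) to +16 (prong).
- panel: Fixed perforated white steel panel, 4 thick (x) x 220 (y) x 100 high on a foot 100 x 220 x 8. Origin: centre of its foot's underside; ladle and whisk hang on its -x side, 90 to 120 mm apart.
- whisk: Bystander: loose small whisk hanging on the panel with the same handle and hook as the ladle and the same origin; wire head 36 mm wide down to 71 below the origin.
- jar_a: Bystander: glass jar, 64 mm in diameter, 110 high, standing near the bin on the dock's +y side. Origin: centre of its underside.
- jar_b: Bystander: glass jar like the other, near the bin on the dock's -y side.
- tray: Bystander: low red plastic tray 140 (x) x 110 (y) x 22 high beside the dock on its +y side. Origin: centre of its underside.
Not all that is in view belongs to the job. What is shaped like the ladle but brown or pink is not meant.

How it is judged:
By the outcome, as a careful person would: the job done as asked, in the order asked, and still so for the second after the job is handed in, with the robot touching nothing.
It also fails if it takes over 72 s, if anything falls off the work surface, if the arm or the gripper's body presses on something with over 40 N, if the wrist force passes 120 N, or if a joint passes its speed limit or range.

### The arm

A 6-joint arm with a two-finger parallel gripper is mounted at the origin on the work surface. World frame = base frame: x ahead of the robot, y to its left, z up, the work surface at z = 0. Lengths are in mm, angles in rad, forces in N, time in s.
With the tool pointing down it reaches from about 350 to 975 mm from the base axis. Payload 7.1 kg.
Tool frame: the origin (TCP) lies midway between the tips of the shut fingers; the grasp point (between the pads) lies 19 mm behind it (ctrl.grip_point_offset is the distance from the TCP to the grasp point, in mm); z points along the fingers, y is the line along which they close (so a half turn about z gives the same grasp; the last joint's range is limited). The gripper opens to 88 mm and grips with 3 to 60 N. Pads are 20 mm wide; open, the fingers measure 115 mm over their backs; the gripper's body (75 mm by 178 mm) begins 61 mm behind the grasp point.
Start: joints at [-1.29, 0.423, 1.63, -0, 1.089, -0.019], TCP at [184.599, -597.1, 222.675] pointing down, gripper open.
Joint ranges: [-3, 3], [-0.9, 2.11], [0.09, 2.58], [-1.31, 4.45], [0.11, 2.69], [-2.54, 2.54]. Speed limits (rad/s): [2.39, 2.39, 3.01, 3.14, 3.14, 3.14].

### API

Orientations are given as a rotation vector (axis times angle).
In Python, from workcell import get_obs, optics, close_job, spotter, ctrl gives the robot as it stands. The module is installed in compiled form; this text tells all that it offers.
- The arm moves only by the tool move_arm, never from a script. Its argument "rows" is a list of rows, each a list of 5 numbers: the shift along the tool's x, y, z in cm, then the turn about the tool's z in degrees, then the opening in per cent of the stroke, from 0 (shut) to 100 (fully open). A call has 1 to 10 rows; each row shifts and turns the commanded pose from where the row before left it, along the tool's axes as they then stand; what a row does not reach is not made up. A row lasts 1/8 s, in which the tool goes at most 62.5 mm and 10.7 degrees, less where a joint would pass 70% of its speed; a pose out of reach is approached as far as the arm can. A call with a gripper value outside its range is refused whole. The fingers move at their own pace and stop on an object; the grip force is fixed at half the most. Time passes only in rows, so rows that do not move let the fingers close. It gives the time, the measured TCP pose, the force, the opening and the grip force at its end, in the units of the state.
- get_obs(): the state, without advancing time (a new reading comes with each control period).
- optics.get_image(name): name is "scene" or "side" or "wrist"; returns the picture (480x640x3 uint8, blue, green, red); there is no depth.
- optics.calibration(name): a dict with "camera_matrix" (3x3 intrinsics, pixels), "xyz" and "orientation" of the camera in the world. Camera axes: x right, y down, z forward; pixel columns grow to the right and rows downward; lengths in mm; the calibration is good to about 2 mm. A picture is of the moment at which its call begins: read the wrist's pose just before it. calibration takes no time and is no camera call; for the wrist camera it gives the pose at the moment of the call.
- close_job(): hands the job in; it is judged then, once.
Trained networks look in the newest picture that a camera, given by its name, has taken for a name from the list of things; names that differ only in an ending like _2 or _b are one class to them, and where a whole thing is asked for, a point or a joint stands for the part that bears it (a point fixed in the world has none). Each returns a list of dicts, best first, with "conf" (0 to 1); they miss things now and then, are a little off and sometimes report something else, mostly with a low value. They report only what shows in the picture. A call takes as long as a camera call. They do not tell look-alikes from the thing itself.
- spotter.find_in(camera, label): "point" ([column, row] in pixels, amid what is visible of it).
- spotter.regions_of(camera, label): "region" (480x640 bool, what is visible of it) and "point" ([column, row] in pixels, amid what is visible of it).
The state is a dict: "t": time; "qpos": joint angles; "qvel": joint speeds; "joint_torque": joint torques, N m; "ee_pos": TCP position; "orientation": TCP orientation; "ft_force": force on the tool from outside, world axes, zero at the start; "moment": the same for the moment, N m; "width": finger opening in mm; "grasp_force": force on a finger pad.
Only numpy, scipy, OpenCV 4.12 (cv2) and the standard library are available. Lean on these libraries where they do the work, as an engineer would, in place of code of your own. Each camera call takes 0.05 s, during which the arm holds its last target. There are 200 camera calls.

## Working session

There is one attempt and no reset: what is moved stays moved. The work goes in short steps, Python scripts to look and compute and a tool call to move; the robot and the scene stay as the last step left them, time stands still between calls to the robot, and variables do not carry over. Pictures are saved under pics/ and viewed, at most 10 in all, crops included, and the job is handed in when it is done.

Besides the shell and the picture viewer there is one more tool, called after ">>>" as name(argument=value, ...) on one line, values as JSON. move_arm: Moves the arm, as the interface text tells. Its arguments: {"type":"object","properties":{"rows":{"type":"array","items":{"type":"array","items":{"type":"number"}}}},"required":["rows"]}

```bash
mkdir -p pics; cat > h.py <<'E'
import numpy as np, cv2
from scipy.spatial.transform import Rotation as R
from workcell import get_obs, optics, close_job, spotter, ctrl
def cam(n):
    c=optics.calibration(n); o=np.array(c["orientation"],float)
    Rm=R.from_rotvec(o.ravel()).as_matrix() if o.size==3 else o
    return np.array(c["camera_matrix"]),np.array(c["xyz"],float),Rm
def ray(n,p,z,C=None):
    K,t,Rm=C or cam(n); d=Rm@np.linalg.solve(K,[p[0],p[1],1.]); return t+d*(z-t[2])/d[2]
def proj(n,X,C=None):
    K,t,Rm=C or cam(n); X=np.atleast_2d(X); q=(K@(Rm.T@(X-t).T)).T; return q[:,:2]/q[:,2:]
E
python3 - <<'E'
from h import *
o=get_obs(); print(o)
for n in ["scene","side"]:
    print(n,optics.calibration(n))
ims=[optics.get_image(n) for n in ["scene","side"]]
for n,i in zip(["scene","side"],ims): cv2.imwrite(f"pics/{n}0.png",i)
for n in ["scene","side"]:
    for l in ["dock","cam_axis","cam","lever_peg","bin","keeper_pin","ladle","ladle_hook","panel","whisk","jar_a","tray"]:
        try: print(n,l,[(np.round(d["point"]).tolist(),round(d["conf"],2)) for d in spotter.find_in(n,l)[:4]])
        except Exception as e: print(n,l,e)
print(get_obs()["t"])
E
```

```text
{'t': 0.0, 'qpos': array([-1.28999059e+00,  4.23842354e-01,  1.63064655e+00,  2.33689956e-05,
        1.08857616e+00, -1.90146323e-02]), 'qvel': array([ 0.00209538,  0.00280457,  0.00050765, -0.00057316, -0.0022843 ,
        0.00173477]), 'joint_torque': array([-2.05578312e-03, -5.44627869e+01, -2.73667842e+01,  6.40379498e-02,
        2.26049591e-02, -1.10508913e-04]), 'ee_pos': array([ 184.46902937, -596.60618489,  221.91780874]), 'orientation': array([-3.10491452e+00, -4.68959459e-01,  2.69523031e-04]), 'ft_force': array([-0.13810588,  0.33618173,  0.26213426]), 'moment': array([0.01657136, 0.00575733, 0.00646066]), 'grasp_force': 0.0, 'width': 87.8884228446735}
scene {'camera_matrix': array([[438.74298446,   0.        , 319.27516518],
       [  0.        , 438.74298446, 233.89853901],
       [  0.        ,   0.        ,   1.        ]]), 'xyz': array([ 916.59569634, -303.46759694,  889.86829633]), 'orientation': array([-2.41972986, -0.90931613,  0.25521312])}
side {'camera_matrix': array([[478.32340184,   0.        , 317.07721656],
       [  0.        , 478.32340184, 230.14821713]
[... 927 characters left out ...]
37)]
side cam_axis [([361.0, 196.0], 0.7)]
side cam [([360.0, 189.0], 0.86)]
side lever_peg [([368.0, 190.0], 0.57), ([357.0, 195.0], 0.24)]
side bin [([347.0, 236.0], 0.94), ([284.0, 306.0], 0.34)]
side keeper_pin [([344.0, 235.0], 0.94)]
side ladle [([286.0, 307.0], 0.96), ([229.0, 355.0], 0.86), ([254.0, 260.0], 0.85), ([301.0, 385.0], 0.77)]
side ladle_hook [([231.0, 362.0], 0.84), ([252.0, 261.0], 0.76), ([280.0, 309.0], 0.64), ([301.0, 386.0], 0.61)]
side panel [([309.0, 311.0], 0.83), ([368.0, 185.0], 0.74)]
side whisk [([338.0, 297.0], 0.84), ([404.0, 222.0], 0.6)]
side jar_a [([300.0, 210.0], 0.7), ([340.0, 301.0], 0.7), ([402.0, 219.0], 0.68)]
side tray [([316.0, 199.0], 0.89)]
1.3
```

```bash
python3 - <<'E'
import cv2
a=cv2.imread("pics/scene0.png");b=cv2.imread("pics/side0.png")
cv2.imwrite("pics/s1.png",cv2.resize(a[110:430,120:520],(800,640))[:600])
cv2.imwrite("pics/s2.png",cv2.resize(b[150:420,180:480],(666,600)))
E
```

```text
(no output)
```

View pics/s1.png

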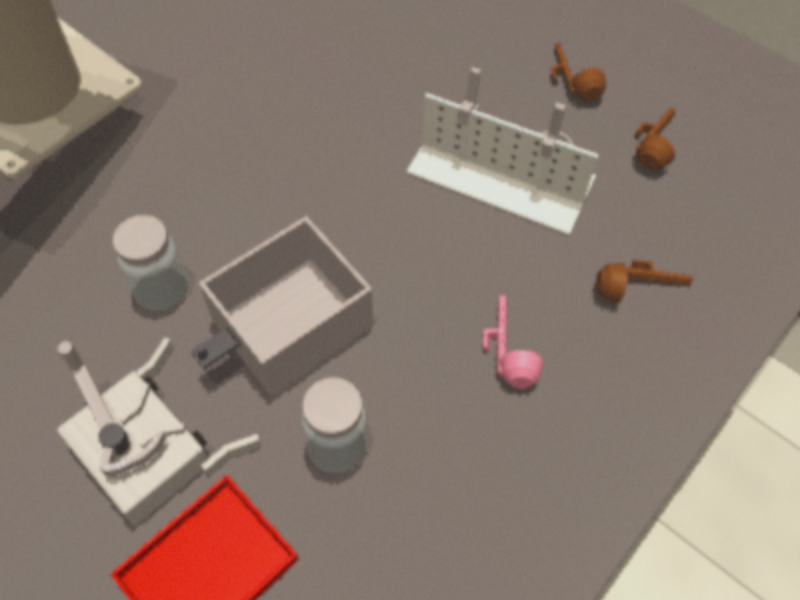

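View pics/s2.png

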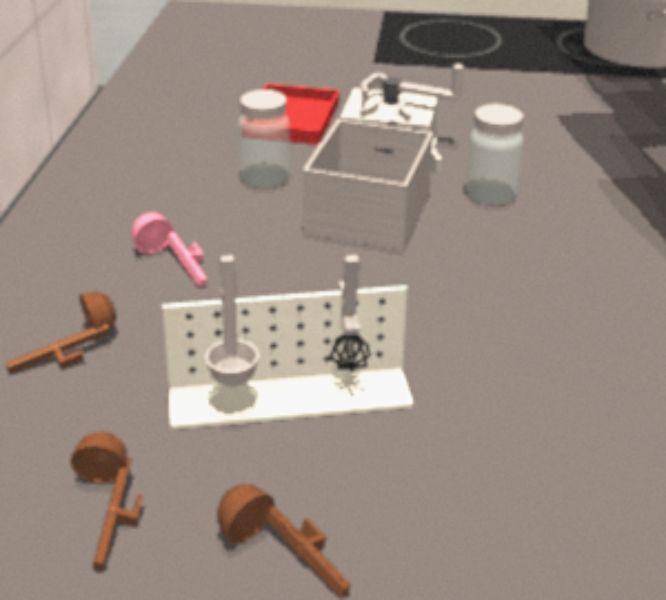

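The scene view shows the dock at left (~(188,331)), with its lever peg up at (154,283). The bin is at (263,266), with jar_b at (192,243) and jar_a at (287,318). Behind the panel at (373,190), two steel tools hang.

Ladle candidates: pink at (378,290) and brown at (434,249), (446,182) and (411,151) are lookalikes. The steel one hangs on the panel, at side (284,313) and scene (397,170). It has a bowl where the other hanging tool has wires, so it fits the description. The enlarged side crop shows this clearly.

```bash
cat > fit.py <<'E'
from h import *
from scipy.optimize import least_squares
S=lambda u,v:("scene",120+u/2,110+v/2)
D=lambda u,v:("side",180+u/2.22,150+v/2.222)
C={n:cam(n) for n in["scene","side"]}
def tri(*ob):
    f=lambda X:np.concatenate([proj(o[0],X,C[o[0]])[0]-o[1:] for o in ob])
    r=least_squares(f,[400,200,80]); return r.x,np.abs(r.fun).max()
def rigid(pts,x0):
    def f(q):
        c,s=np.cos(q[2]),np.sin(q[2]);out=[]
        for m,o in pts:
            X=[q[0]+c*m[0]-s*m[1],q[1]+s*m[0]+c*m[1],m[2]]
            out.append(proj(o[0],X,C[o[0]])[0]-o[1:])
        return np.concatenate(out)
    best=min((least_squares(f,[x0[0],x0[1],a],loss="soft_l1") for a in np.arange(-3,3.2,.7)),key=lambda r:r.cost)
    return best.x,np.round(f(best.x),1)
if __name__=="__main__":
    print("peg",tri(S(66,347),D(458,67))); print("axis",tri(S(112,430),D(391,82)))
    print("ladle top",tri(S(558,106),D(228,259))); print("whisk top",tri(S(475,70),D(351,259)))
    print("panel L/R", tri(S(597,153),D(163,303)),tri(S(425,96),D(407,288)))
    print("pin",ray("scene",S(205,350)[1:],73))
    for n,c in [("jarA",S(333,405)),("jarB",S(140,237))]: print(n,ray("scene",c[1:],110))
    print("bin",rigid([((70,60,85),S(263,362)),((70,-60,85),S(203,287)),((-70,-60,85),S(308,220)),((-70,60,85),S(371,290)),
      ((-70,60,85),D(307,172)),((-70,-60,85),D(405,187)),((70,60,85),D(343,121)),((70,-60,85),D(437,133)),((108,0,73),S(205,350))],(400,200)))
    print("dock",rigid([((0,-60,46),S(137,376)),((95,-60,46),S(59,431)),((95,60,46),S(135,505)),((0,60,46),S(207,455)),
      ((59,0,80),S(112,430))],(400,0)))
    # line z check
E
python3 fit.py
```

```text
peg (array([ 419.83311354, -218.22516565,  109.35420097]), np.float64(0.3897570671684889))
axis (array([ 505.33350533, -240.46193652,   74.76620926]), np.float64(0.3752946693055037))
ladle top (array([614.03889019, 331.47287737, 147.15071166]), np.float64(0.39157683591741943))
whisk top (array([508.57182384, 314.4739277 , 145.56836448]), np.float64(0.14926550228341284))
panel L/R (array([672.01235006, 340.63159848, 101.90796814]), np.float64(0.28372497235608307)) (array([460.82862397, 280.72115409,  96.16495578]), np.float64(0.8163160369753086))
pin [ 507.20849711 -122.23948528   73.        ]
jarA [659.96787041 -89.56227308 110.        ]
jarB [374.23254489 -85.844518   110.        ]
bin (array([520.40327099, -16.15573698, -26.87654484]), array([ 0.2,  0.1, -1.7, -2.3, -0.8, -2.4,  0.8, -1.4, -3.3, -1.6, -0.5,
       -1.3, -3.9, -1.5, -3.2, -1.1, -1.9, -1.5]))
dock (array([ 517.11520724, -183.34588379,   -7.92451163]), array([-0.2, -3. , -0.1, -0.2, -2.9,  5.3,  0.5, -3.4,  1.3,  2.3]))
```

```bash
cat >> h.py <<'E'
def to(X,yaw=None):
    """shift in tool cm to reach world X; tool-z turn (deg) so tool x points at world yaw"""
    o=get_obs(); Rm=R.from_rotvec(o["orientation"]).as_matrix()
    cur=np.arctan2(Rm[1,0],Rm[0,0]); print("t",round(o["t"],2),"tcp",o["ee_pos"].round(1),"yaw deg",round(np.degrees(cur),1),"tool axes x",Rm[:,0].round(2),"y",Rm[:,1].round(2),"q",o["qpos"].round(2))
    print("shift cm",(Rm.T@(np.array(X)-o["ee_pos"])/10).round(2), "turn", None if yaw is None else round(-np.degrees((yaw-cur+np.pi)%(2*np.pi)-np.pi),1))
E
python3 - <<'E'
from h import *
to([500,-150,400]); K,t,Rm=cam("wrist"); T=R.from_rotvec(get_obs()["orientation"]).as_matrix()
print(K[0,0],T.T@(t-get_obs()["ee_pos"]),(T.T@Rm).round(3))
E
```

```text
t 1.3 tcp [ 184.6 -597.1  222.6] yaw deg 17.2 tool axes x [0.96 0.3  0.  ] y [ 0.3  -0.96 -0.  ] q [-1.29  0.42  1.63  0.    1.09 -0.02]
shift cm [ 43.34 -33.4  -17.73] turn None
338.93101330062916 [  72.56318272    0.79705496 -161.24966818] [[ 0.    -0.964 -0.265]
 [ 1.     0.    -0.001]
 [ 0.001 -0.265  0.964]]
```

>>> move_arm(rows=[[4.3,-3.5,-1.3,0,100],[4.3,-3.5,-1.3,0,100],[4.3,-3.5,-1.3,0,100],[4.3,-3.5,-1.3,0,100],[4.3,-3.5,-1.3,0,100],[4.3,-3.5,-1.3,0,100],[4.3,-3.5,-1.3,0,100],[4.3,-3.5,-1.3,0,100],[4.3,-3.5,-1.3,0,100],[4.3,-3.5,-1.3,0,100]])

```text
t: 2.55
ee_pos: [492.8, -134.0, 353.4]
orientation: [3.106, 0.469, 0.001]
ft_force: [0.3, -1.2, 0.4]
width: 88.1
grasp_force: 0.0
```

```bash
python3 - <<'E'
from h import *
import pickle
to([500,-150,350]); C=cam("wrist"); im=optics.get_image("wrist"); cv2.imwrite("pics/w1.png",im); pickle.dump(C,open("w1.pkl","wb"))
for l in ["dock","cam_axis","cam","lever_peg","bin","keeper_pin","jar_a","ladle"]:
    print(l,[(np.round(d["point"]).tolist(),round(d["conf"],2)) for d in spotter.find_in("wrist",l)[:3]])
E
```

```text
t 2.55 tcp [ 492.8 -134.   353.4] yaw deg 17.2 tool axes x [0.96 0.3  0.  ] y [ 0.3  -0.96  0.  ] q [-0.29  0.12  1.73 -0.    1.29  0.98]
shift cm [0.21 1.74 0.34] turn None
dock [([34.0, 73.0], 0.74), ([384.0, 211.0], 0.59)]
cam_axis [([384.0, 209.0], 0.59)]
cam []
lever_peg [([391.0, 229.0], 0.84), ([383.0, 210.0], 0.55)]
bin []
keeper_pin [([242.0, 158.0], 0.62)]
jar_a [([260.0, 275.0], 0.94), ([327.0, 59.0], 0.84)]
ladle []
```

View pics/w1.png

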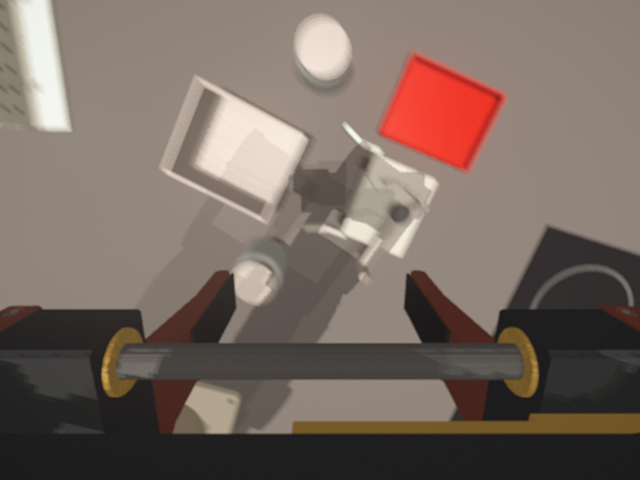

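The wrist view shows the bin rim corners at (195,77), (310,135), (268,222) and (161,168). The dock is around (395,205), the cam axis is at (399,212) and the lever peg is near (365,275). I'll fit the poses and check them with an overlay.

```bash
cat > fit2.py <<'E'
import fit,pickle
from fit import *
C["w"]=pickle.load(open("w1.pkl","rb")); W=lambda u,v:("w",u,v)
def run():
    b=rigid([((70,60,85),W(310,135)),((70,-60,85),W(268,222)),((-70,-60,85),W(161,168)),((-70,60,85),W(195,77)),((70,60,85),S(263,362)),((70,-60,85),S(203,287)),((-70,-60,85),S(308,220)),((-70,60,85),S(371,290))],(520,-16))
    d=rigid([((0,60,46),W(372,148)),((95,60,46),W(437,180)),((95,-60,46),W(403,257)),((59,0,85),W(400,212)),
     ((0,-60,46),S(137,376)),((95,-60,46),S(59,431)),((0,60,46),S(207,455)),((59,0,85),S(112,430))],(517,-183))
    return b,d
def P(q,m):
    c,s=np.cos(q[2]),np.sin(q[2]); m=np.atleast_2d(m); return np.c_[q[0]+c*m[:,0]-s*m[:,1],q[1]+s*m[:,0]+c*m[:,1],m[:,2]]
if __name__=="__main__":
    b,d=run(); 
    for q,r in(b,d): print(q[:2].round(1),round((q[2]+np.pi)%(2*np.pi)-np.pi,3),r)
    b,d=b[0],d[0]
    rel=np.linalg.inv([[np.cos(d[2]),-np.sin(d[2])],[np.sin(d[2]),np.cos(d[2])]])
    print("bin in dock",rel@(b[:2]-d[:2]),"axis",P(d,[59,0,66]))
    g,_=tri(W(364,276),S(66,347),D(458,67)); l=rel@(g[:2]-d[:2])-[59,0]; print("peg",g,"dock",l,"cam",np.arctan2(l[0],-l[1]))
    out=[]
    for n,f in(("w","pics/w1.png"),("scene","pics/scene0.png")):
        im=cv2.imread(f); im=cv2.resize(im,None,fx=2,fy=2)
        def poly(q,m,col,cl=True): cv2.polylines(im,[np.int32(proj(n,P(q,m),C[n])*2+.5)],cl,col,1)
        for z,c in((85,(0,255,0)),(0,(0,120,0))): poly(b,[(70,60,z),(70,-60,z),(-70,-60,z),(-70,60,z)],c)
        for z,c in((46,(255,0,0)),(0,(120,0,0))): poly(d,[(0,60,z),(0,-60,z),(95,-60,z),(95,60,z)],c)
        for sg in(1,-1): poly(d,[(0,63*sg,22),(-20,63*sg,22),(-50,75*sg,22)],(0,200,255),False)
        for a,c in((0,(0,0,255)),(-.3,(255,0,255)),(.6,(255,255,0))): poly(d,[(59,0,75),(59+90*np.sin(a),-90*np.cos(a),75),(59+90*np.sin(a),-90*np.cos(a),114)],c,False)
        poly(b,[(70,0,56),(108,0,56),(108,0,73)],(0,0,255),False)
        out.append(im[120:600,300:900] if n=="w" else im[430:910,220:680])
    cv2.imwrite("pics/ov.png",cv2.resize(np.hstack(out),(800,362)) if 0 else cv2.resize(np.hstack(out),None,fx=.75,fy=.75,interpolation=cv2.INTER_AREA))
E
python3 fit2.py
```

```text
[523.4 -17.2] -1.751 [-1.3  0.  -1.3 -1.2  3.9  2.1  6.4 -0.1  0.5  1.3 -1.1 -1.5  0.1 -1.3
  1.5  0. ]
[ 515.3 -181.4] -1.628 [ 1.7  4.1  0.8 -2.8 -1.1 -1.5  2.4  2.2 -0.3 -4.   0.1 -0.8  1.  -5.
  1.1  0.3]
bin in dock [-164.3840378    -1.31521734] axis [[ 511.93677502 -240.29497743   66.        ]]
peg [ 422.77672798 -216.32277691  108.63650478] dock [-18.85349154 -90.38100599] cam -0.2056510948321929
```

View pics/ov.png

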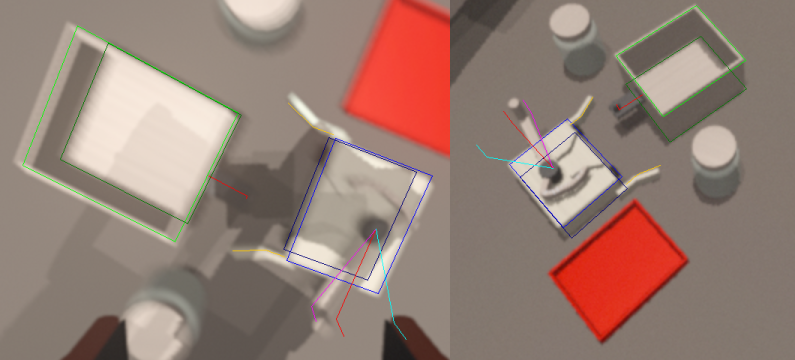

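The fit puts the bin 94 mm short of the dock face and yawed -7°. The cam is at about -0.2, so it's already open. I'll grip the bin's rear wall at its middle and lead it in.

```bash
python3 -c "
from h import *
to([535.6,49.7,160],-0.18)"
```

```text
t 3.0 tcp [ 491.3 -136.8  352.3] yaw deg 17.1 tool axes x [ 0.96  0.29 -0.  ] y [ 0.29 -0.96 -0.  ] q [-0.29  0.12  1.74 -0.    1.29  0.98]
shift cm [  9.72 -16.52  19.23] turn 27.4
```

>>> move_arm(rows=[[1.9,-3.3,3.8,0,100],[1.95,-3.3,3.9,0,100],[1.95,-3.3,3.8,0,100],[1.95,-3.3,3.9,0,100],[1.95,-3.3,3.8,0,100],[0,0,0,9.1,100],[0,0,0,9.1,100],[0,0,0,9.2,100],[0,0,0,0,100]])

```text
t: 4.12
ee_pos: [535.9, 49.6, 160.5]
orientation: [3.129, -0.28, -0.0]
ft_force: [0.5, -0.4, 0.5]
width: 88.0
grasp_force: 0.0
```

```bash
python3 -c "
from h import *
to([535.6,49.7,55],-0.18)"
```

```text
t 4.12 tcp [535.9  49.6 160.5] yaw deg -10.2 tool axes x [ 0.98 -0.18 -0.  ] y [-0.18 -0.98  0.  ] q [ 0.07  0.38  1.87 -0.    0.89  1.82]
shift cm [-0.03 -0.   10.55] turn 0.1
```

>>> move_arm(rows=[[0,0,3.5,0,100],[0,0,3.5,0,100],[0,0,3.5,0,100],[0,0,0,0,0],[0,0,0,0,0],[0,0,0,0,0],[0,0,0,0,0],[0,0,0,0,0]])

```text
t: 5.12
ee_pos: [536.4, 50.6, 56.4]
orientation: [-3.129, 0.28, -0.002]
ft_force: [-0.2, 1.0, -0.1]
width: 40.9
grasp_force: 0.0
```

```bash
python3 -c "
from h import *
print(get_obs()['ft_force'])
q=np.array([515.3,-181.4]);a=-1.628;c,s=np.cos(a),np.sin(a)
for x in (-171,-146): to([q[0]+c*x,q[1]+s*x,55],a+np.pi/2)"
```

```text
[-0.2228914   1.00660797 -0.11267943]
t 5.12 tcp [536.4  50.6  56.4] yaw deg -10.2 tool axes x [ 0.98 -0.18  0.  ] y [-0.18 -0.98 -0.  ] q [0.07 0.55 1.91 0.   0.68 1.82]
shift cm [-0.02  6.23  0.13] turn -6.9
t 5.12 tcp [536.4  50.6  56.4] yaw deg -10.2 tool axes x [ 0.98 -0.18  0.  ] y [-0.18 -0.98 -0.  ] q [0.07 0.55 1.91 0.   0.68 1.82]
shift cm [0.28 8.72 0.13] turn -6.9
```

Fingers are slow (about 100 mm/s); keep closing.

>>> move_arm(rows=[[0,0,0,0,0],[0,0,0,0,0],[0,0,0,0,0],[0,0,0,0,0]])

```text
t: 5.62
ee_pos: [535.8, 50.2, 55.6]
orientation: [3.129, -0.279, -0.001]
ft_force: [0.0, -3.4, 0.8]
width: 3.9
grasp_force: 30.0
```

>>> move_arm(rows=[[0,0.5,0,-2.3,0],[0,0.5,0,-2.3,0],[0,0.5,0,-2.3,0],[0,0,0,0,0]])

```text
t: 6.12
ee_pos: [533.3, 35.7, 55.6]
orientation: [-3.14, 0.092, 0.002]
ft_force: [-1.5, 0.4, 1.7]
width: 3.7
grasp_force: 30.0
```

```bash
python3 - <<'E'
from h import *
import pickle
q=np.array([515.3,-181.4]);a=-1.628;c,s=np.cos(a),np.sin(a)
for x in (-178,-146): to([q[0]+c*x,q[1]+s*x,55],a+np.pi/2)
C=cam("wrist"); im=optics.get_image("wrist"); cv2.imwrite("pics/w2.png",im); pickle.dump(C,open("w2.pkl","wb"))
im2=optics.get_image("scene"); cv2.imwrite("pics/scene2.png",im2)
a=cv2.resize(im,(400,300)); b=cv2.resize(im2[220:400,120:360],(400,300))
b2=cv2.resize(im[0:300,0:640],(800,375)) 
cv2.imwrite("pics/v2.png",np.vstack([np.hstack([cv2.resize(im,(400,300)),b])]))
E
```

```text
t 6.12 tcp [533.3  35.7  55.6] yaw deg -3.4 tool axes x [ 1.   -0.06 -0.  ] y [-0.06 -1.   -0.  ] q [0.04 0.55 1.92 0.   0.67 1.67]
shift cm [-0.55  3.98  0.06] turn -0.1
t 6.12 tcp [533.3  35.7  55.6] yaw deg -3.4 tool axes x [ 1.   -0.06 -0.  ] y [-0.06 -1.   -0.  ] q [0.04 0.55 1.92 0.   0.67 1.67]
shift cm [-0.55  7.18  0.06] turn -0.1
```

View pics/v2.png

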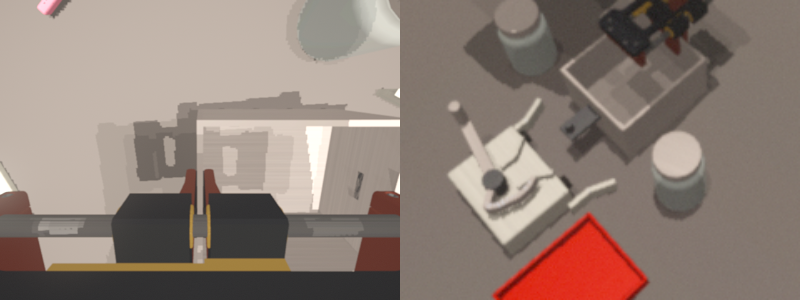

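The scene crop shows the bin held by its rear wall, its tongue at scene px (226,294) facing the dock opening. The guide tips are at (204,280) and (248,329). I'll check the dock centreline from the guide tips.

```bash
python3 - <<'E'
from h import *
im=cv2.imread("pics/scene2.png"); cv2.imwrite("pics/v3.png",cv2.resize(im[255:375,140:300],(800,600),interpolation=cv2.INTER_CUBIC))
E
```

```text
(no output)
```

View pics/v3.png

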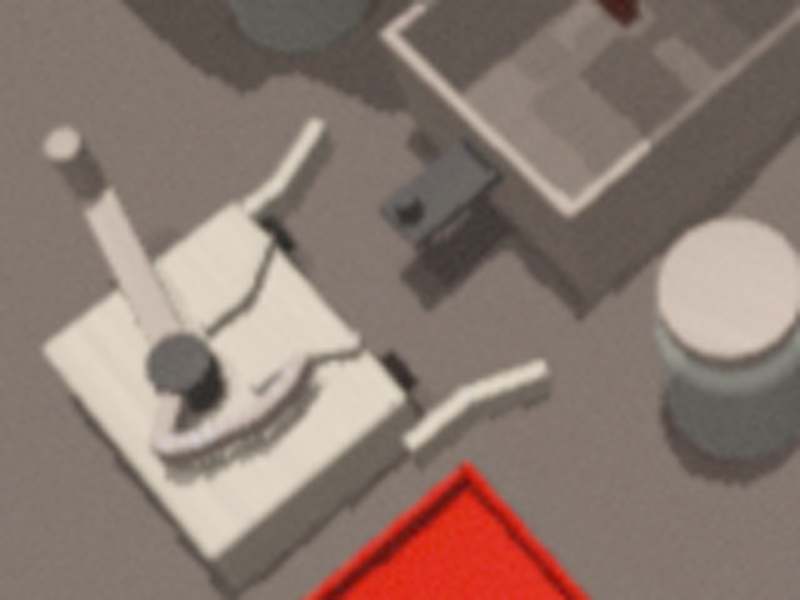

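```bash
python3 - <<'E'
from fit import *
V=lambda u,v:("scene",140+u/5-.4,255+v/5-.4)
d,r=rigid([((0,-60,46),V(240,205)),((95,-60,46),V(45,348)),((95,60,46),V(213,560)),((0,60,46),V(410,400)),((-50,-75,22),V(320,122)),((-50,75,22),V(545,367))],(515,-181)); d[2]=(d[2]+np.pi)%(2*np.pi)-np.pi
print("dock",d,r)
Rd=np.array([[np.cos(d[2]),np.sin(d[2])],[-np.sin(d[2]),np.cos(d[2])]])
for n,p,z in[("pin",V(409,203),73),("rimL",V(385,35),85),("rimR",V(570,212),85),("peg",V(62,143),114),("knob",V(182,360),85)]:
    X=ray("scene",p[1:],z); print(n,X[:2].round(1),"in dock",(Rd@(X[:2]-d[:2])).round(1))
t=get_obs()["ee_pos"][:2]; print("tcp in dock",Rd@(t-d[:2]))
E
```

```text
dock [ 514.80519434 -185.01307279   -1.65917702] [-0.2 -1.1 -0.6  0.  -0.1  0.8  0.6 -0.3  1.5  1.4 -0.5 -0.6]
pin [ 522.7 -139.2] in dock [-46.3   3.8]
rimL [463.3 -96.3] in dock [-83.8 -59.1]
rimR [ 579.6 -101.9] in dock [-88.5  57.2]
peg [ 421.5 -219.6] in dock [ 42.7 -89.9]
knob [ 512.5 -243.4] in dock [58.3  2.8]
tcp in dock [-221.5334198    -0.96169875]
```

>>> move_arm(rows=[[0.1,1.0,0,1.7,0],[0,1.5,0,0,0],[0,1.5,0,0,0],[0,1.0,0,0,0],[0,0.5,0,0,0],[0,0,0,0,0]])

```text
t: 6.98
ee_pos: [530.2, -20.1, 55.6]
orientation: [3.138, -0.138, -0.0]
ft_force: [-1.5, -2.5, -1.7]
width: 3.8
grasp_force: 30.0
```

```bash
python3 - <<'E'
from h import *
im=optics.get_image("scene"); cv2.imwrite("pics/v4.png",cv2.resize(im[255:375,140:300],(800,600),interpolation=cv2.INTER_CUBIC))
d=[514.8,-185.0];a=-1.659
Rd=np.array([[np.cos(a),np.sin(a)],[-np.sin(a),np.cos(a)]]);o=get_obs();print(Rd@(o["ee_pos"][:2]-d),o["ft_force"],o["moment"])
to(o["ee_pos"],a+np.pi/2)
E
```

```text
[-165.86182677    0.82547226] [ 0.26171506 -3.75947841 -1.21908878] [-0.43179775  0.05673045  0.00499299]
t 7.03 tcp [530.2 -19.9  55.6] yaw deg -5.0 tool axes x [ 1.   -0.09 -0.  ] y [-0.09 -1.    0.  ] q [-0.06  0.54  1.93 -0.    0.67  1.6 ]
shift cm [0. 0. 0.] turn 0.0
```

View pics/v4.png

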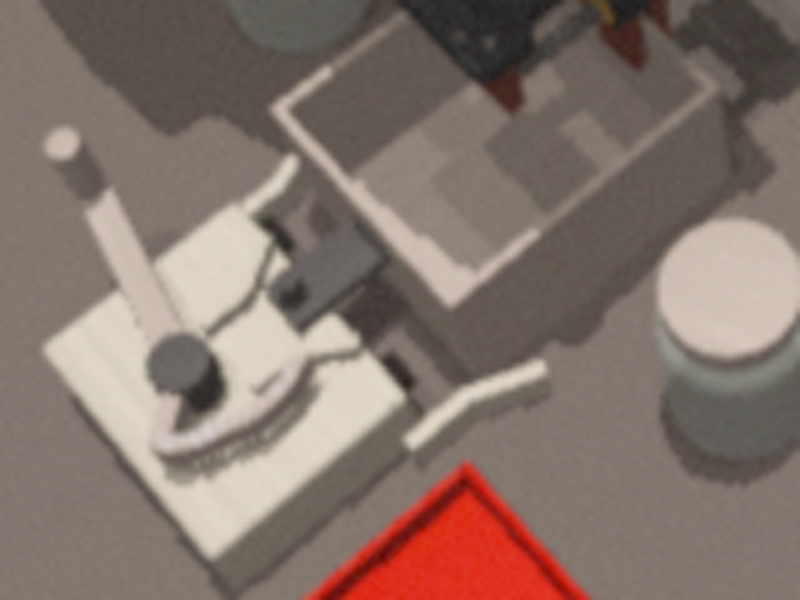

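The tongue, pin at crop (292,290), is entering between the cheeks. Continue slowly until the buffers touch.

>>> move_arm(rows=[[0,0.7,0,0,0],[0,0.7,0,0,0],[0,0.4,0,0,0],[0,0.2,0,0,0],[0,0,0,0,0]])

```text
t: 7.65
ee_pos: [528.6, -39.4, 55.6]
orientation: [3.138, -0.138, -0.0]
ft_force: [0.5, 0.2, -1.8]
width: 4.2
grasp_force: 30.0
```

>>> move_arm(rows=[[0,0.2,0,0,0],[0,0.2,0,0,0],[0,0,0,0,0]])

```text
t: 8.02
ee_pos: [528.3, -43.0, 55.7]
orientation: [-3.138, 0.138, 0.0]
ft_force: [-0.1, 2.9, -1.7]
width: 3.9
grasp_force: 30.0
```

>>> move_arm(rows=[[0,0.2,0,0,0],[0,0.2,0,0,0],[0,0,0,0,0]])

```text
t: 8.4
ee_pos: [528.1, -46.3, 55.8]
orientation: [-3.138, 0.138, -0.0]
ft_force: [1.4, 8.1, -1.2]
width: 3.3
grasp_force: 30.0
```

>>> move_arm(rows=[[0,0,0,0,40],[0,0,0,0,40],[0,0,0,0,40],[0,0,-3,0,40],[0,0,-5,0,0],[0,0,-5,0,0]])

```text
t: 9.15
ee_pos: [527.7, -47.3, 186.9]
orientation: [3.138, -0.138, -0.001]
ft_force: [1.0, -0.3, 0.0]
width: 18.8
grasp_force: 0.0
```

```bash
python3 - <<'E'
from fit import *
im=optics.get_image("scene"); cv2.imwrite("pics/scene5.png",im); cv2.imwrite("pics/v5.png",cv2.resize(im[255:375,140:300],(800,600),interpolation=cv2.INTER_CUBIC))
to([421,-219,100])
E
```

```text
t 9.2 tcp [531.3 -47.7 193.4] yaw deg -5.0 tool axes x [ 1.   -0.09  0.01] y [-0.09 -1.    0.  ] q [-0.11  0.32  1.86 -0.    0.95  1.55]
shift cm [-9.57 18.03  9.26] turn None
```

View pics/v5.png

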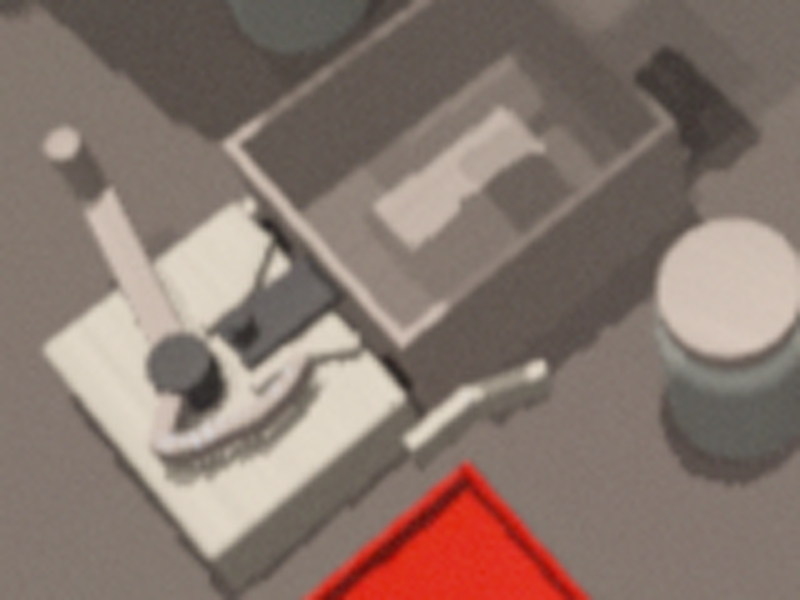

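Bin is on the buffers, with the pin at crop (242,330) inside the hook. The peg top is at (62,143). Next I'll cage the lever peg.

>>> move_arm(rows=[[-2.4,4.5,1.0,0,35],[-2.4,4.5,1.0,0,35],[-2.4,4.5,1.0,0,35],[-2.4,4.5,1.0,0,35],[0,0,0,5.2,35],[0,0,0,5.2,35],[0,0,0,0,35]])

```text
t: 10.07
ee_pos: [416.4, -218.3, 145.6]
orientation: [3.113, -0.421, 0.0]
ft_force: [0.3, 0.4, -0.8]
width: 30.4
grasp_force: 0.0
```

```bash
python3 -c "
from h import *
to([421.5,-219.6,85],np.radians(-15.4))"
```

```text
t 10.07 tcp [ 416.4 -218.3  145.6] yaw deg -15.4 tool axes x [ 0.96 -0.27  0.  ] y [-0.27 -0.96  0.  ] q [-0.51  0.32  2.02 -0.    0.8   1.33]
shift cm [ 0.52 -0.01  6.06] turn -0.0
```

>>> move_arm(rows=[[0.5,0,2,0,35],[0,0,2,0,35],[0,0,2,0,35],[0,0,0,0,22],[0,0,0,0,22]])

```text
t: 10.7
ee_pos: [421.7, -219.4, 86.1]
orientation: [3.113, -0.42, 0.001]
ft_force: [0.1, 0.1, 0.3]
width: 19.7
grasp_force: 0.0
```

>>> move_arm(rows=[[0.14,1.56,0,-10,22],[0.14,1.56,0,-10,22],[0.14,1.56,0,-10,22],[0.14,1.56,0,-10,22]])

```text
t: 11.2
ee_pos: [426.0, -280.6, 86.4]
orientation: [-3.067, -0.678, 0.001]
ft_force: [0.8, 2.6, -0.9]
width: 19.2
grasp_force: 1.0
```

```bash
cat > arc.py <<'E'
from h import *
d=np.array([514.8,-185.0]);a=-1.659
Rd=np.array([[np.cos(a),np.sin(a)],[-np.sin(a),np.cos(a)]]);o=get_obs();p=Rd@(o["ee_pos"][:2]-d)-[59,0]
print(o["ee_pos"],"rel axis",p,"r",np.hypot(*p),"psi",np.arctan2(p[0],-p[1]),"F dock",Rd@o["ft_force"][:2],"t",o["t"],"q6",o["qpos"][5], "w",o["width"])
E
python3 arc.py
```

```text
[ 425.98037926 -280.63925683   86.43356122] rel axis [ 44.09152914 -80.0495415 ] r 91.38923370342644 psi 0.5034595233062669 F dock [-2.61555565  0.56558898] t 11.2 q6 0.5295607486756293 w 19.17239096116583
```

Tracking well; keep turning.

>>> move_arm(rows=[[0.14,1.56,0,-10,22],[0.14,1.56,0,-10,22],[0.14,1.56,0,-10,22],[0.14,1.56,0,-10,22],[0.14,1.56,0,-10,22],[0,0,0,0,22]])

```text
t: 11.95
ee_pos: [483.4, -329.5, 86.4]
orientation: [-2.495, -1.906, 0.003]
ft_force: [-5.9, -0.7, 2.7]
width: 19.2
grasp_force: 2.7
```

```bash
python3 arc.py
```

```text
[ 483.38900537 -329.49533039   86.39733438] rel axis [ 87.70059002 -18.56038729] r 89.64307818494888 psi 1.3622400935831807 F dock [ 1.24508163 -5.84250323] t 11.95 q6 -0.3512116592893241 w 19.240683197380946
```

>>> move_arm(rows=[[0.1,1.25,0,-8,22],[0.1,1.25,0,-8,22],[0,0.3,0,-2,22],[0,0,0,0,22]])

```text
t: 12.45
ee_pos: [510.1, -332.5, 86.3]
orientation: [-2.168, -2.269, 0.004]
ft_force: [-9.2, -1.2, 4.1]
width: 19.2
grasp_force: 4.7
```

```bash
python3 arc.py
```

```text
[ 510.11097592 -332.50664227   86.29597832] rel axis [88.34627468  8.32296817] r 88.73745572906616 psi 1.664727573147465 F dock [ 2.05582798 -9.09775444] t 12.45 q6 -0.6399691839660865 w 19.18201703846115
```

>>> move_arm(rows=[[0,0.3,0,0,22],[0,0.3,0,0,22],[0,0,0,0,22]])

```text
t: 12.82
ee_pos: [510.5, -332.4, 86.0]
orientation: [-2.162, -2.263, 0.013]
ft_force: [-29.9, -6.9, 15.5]
width: 19.5
grasp_force: 15.1
```

```bash
python3 arc.py
```

```text
[ 510.47785136 -332.38927805   85.95181626] rel axis [88.19704889  8.67807886] r 88.622956875119 psi 1.6688748357600787 F dock [  9.45978009 -29.20571126] t 12.825 q6 -0.6337181230106125 w 19.467624948565216
```

The lever is at its hard stop. I'll back off, rise and head for the ladle.

>>> move_arm(rows=[[0,-0.75,0,0,22],[0,0,0,0,35],[0,0,-3,0,35],[0,0,-6,0,100],[0,0,-6,0,100],[0,0,-2,0,100]])

```text
t: 13.58
ee_pos: [513.3, -333.7, 261.0]
orientation: [2.165, 2.265, 0.003]
ft_force: [0.2, -0.5, -0.4]
width: 57.5
grasp_force: 0.0
```

```bash
python3 - <<'E'
from h import *
im=optics.get_image("scene"); cv2.imwrite("pics/v6.png",cv2.resize(im[255:375,140:300],(800,600),interpolation=cv2.INTER_CUBIC))
to([600,300,270],1.848)
E
```

```text
t 13.62 tcp [ 513.7 -333.9  262.1] yaw deg 92.6 tool axes x [-0.05  1.   -0.01] y [1.   0.05 0.01] q [-0.6   0.36  1.63  0.    1.14 -0.64]
shift cm [62.93 11.5  -1.06] turn -13.3
```

View pics/v6.png

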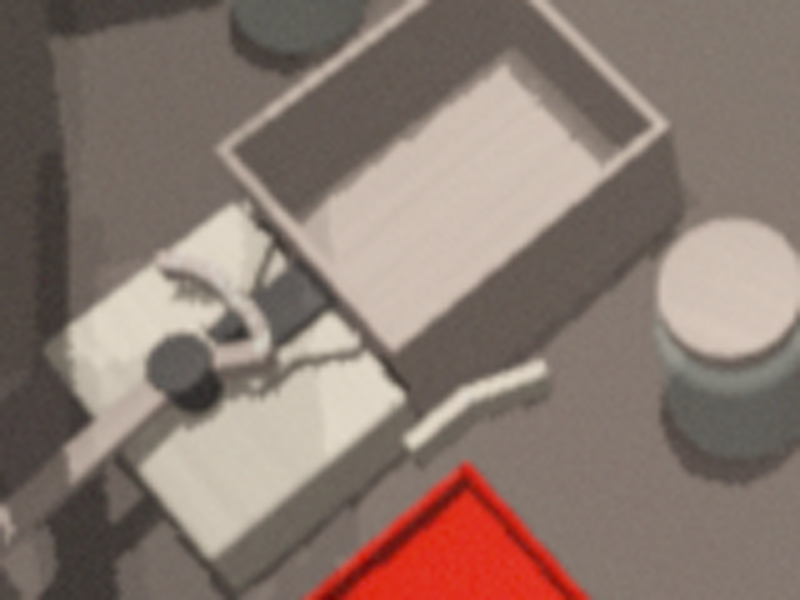

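The hook now wraps the pin at crop (235,330), the lever points away along +x, and the bin's front rim (222,150)-(395,355) is hard on the dock. Next, the ladle.

>>> move_arm(rows=[[6.0,1.1,0,0,100],[6.0,1.1,0,0,100],[6.0,1.1,0,0,100],[6.0,1.1,0,0,100],[6.0,1.1,0,0,100],[6.0,1.1,0,0,100],[6.0,1.1,0,-6.6,100],[5.9,1.7,0,-6.7,100],[5.8,2.3,0,0,100],[5.8,2.3,0,0,100]])

```text
t: 14.88
ee_pos: [588.6, 278.2, 255.2]
orientation: [1.893, 2.507, 0.001]
ft_force: [0.6, -0.5, -0.8]
width: 87.6
grasp_force: 0.0
```

```bash
python3 - <<'E'
from fit import *
import pickle
V=lambda u,v:("scene",140+u/5-.4,255+v/5-.4)
b,r=rigid([((70,-60,85),V(222,150)),((70,60,85),V(397,355)),((-70,60,85),V(667,122))],(515,-112)); print("bin",b[:2],(b[2]+np.pi)%(2*np.pi)-np.pi,r)
to([614,331,116],1.848)
C=cam("wrist"); im=optics.get_image("wrist"); cv2.imwrite("pics/w3.png",im); pickle.dump(C,open("w3.pkl","wb"))
for l in ["ladle","ladle_hook","whisk","panel"]:
    for d in spotter.regions_of("wrist",l)[:3]:
        ys,xs=np.nonzero(d["region"]); print(l,np.round(d["point"]),round(d["conf"],2),xs.min(),xs.max(),ys.min(),ys.max(),len(xs))
print(proj("wrist",[[614,331,147],[508,314,146],[672,340,100],[461,281,100]],C))
E
```

```text
bin [ 517.41326658 -112.40086573] -1.6456419926983976 [-1.3  0.2  0.2 -0.7  0.8  0.4]
t 14.88 tcp [588.6 278.2 255.2] yaw deg 105.9 tool axes x [-0.27  0.96  0.  ] y [0.96 0.27 0.  ] q [0.42 0.43 1.54 0.   1.17 0.15]
shift cm [ 4.38  3.88 13.92] turn 0.0
ladle [463. 250.] 0.93 438 523 218 283 1616
ladle [360. 158.] 0.8 336 382 132 202 2214
ladle [370. 334.] 0.76 360 411 306 387 485
ladle_hook [359. 163.] 0.88 336 381 132 201 2113
ladle_hook [368. 335.] 0.65 360 414 306 386 532
ladle_hook [462. 254.] 0.63 437 524 218 282 1660
whisk [246. 170.] 0.83 226 271 147 196 1043
whisk [211. 421.] 0.73 174 254 396 434 2266
[[368.87168653 182.25705778]
 [232.87349959 165.75910587]
 [424.24005664 184.83605112]
 [187.96634725 183.70512593]]
```

```bash
python3 -c "
import cv2
im=cv2.imread('pics/w3.png'); cv2.imwrite('pics/v7.png',cv2.resize(im[90:270,170:410],(800,600),interpolation=cv2.INTER_CUBIC))"
```

```text
(no output)
```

View pics/v7.png

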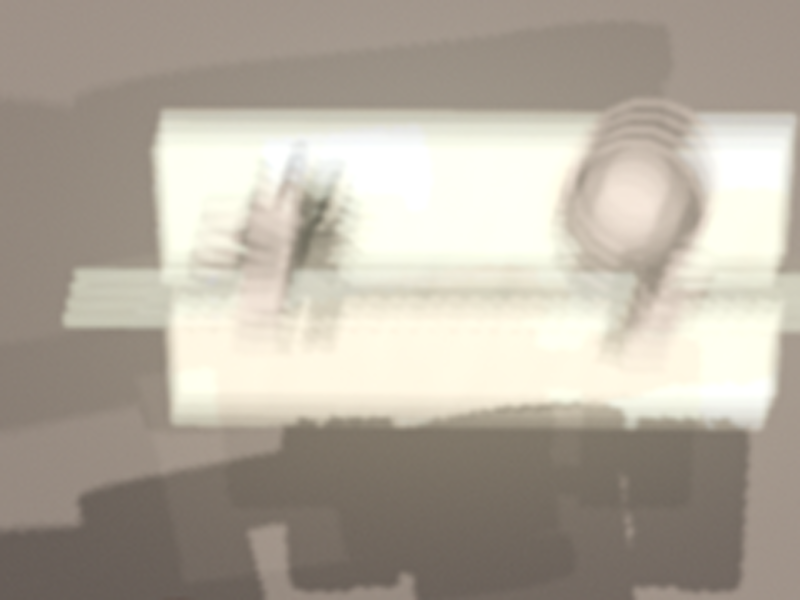

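This frame is motion-blurred. It shows the panel edge running level at crop y≈300, the ladle bowl at (635,200) with its handle below it at (650,310), and the whisk at (280,230). That was my last picture, so from here I measure numerically, with the arm at rest.

```bash
python3 - <<'E'
from fit import *
import pickle
print(get_obs()["ee_pos"],np.abs(get_obs()["qvel"]).max())
C_=cam("wrist"); im=optics.get_image("wrist"); cv2.imwrite("pics/w4.png",im); pickle.dump(C_,open("w4.pkl","wb"))
for d in spotter.regions_of("wrist","ladle")[:3]:
    ys,xs=np.nonzero(d["region"]); print(np.round(d["point"]),round(d["conf"],2))
    if 300<d["point"][0]<420 and d["point"][1]<260:
        for y in range(ys.min(),ys.max()+1,4): x=xs[ys==y]; print(y,x.min(),x.max(),end="; ")
print()
for X in ([614,331,147],[614,331,100],[612.5,329.5,151],[612.5,329.5,120]): print(X,proj("wrist",X,C_))
for n in["side","scene"]:
    optics.get_image(n)
    for d in spotter.regions_of(n,"ladle")[:6]:
        ys,xs=np.nonzero(d["region"]); k=ys.argmin(); print(n,np.round(d["point"]),round(d["conf"],2),"top",xs[ys<=ys.min()+1].mean(),ys.min(),"bbox",xs.min(),xs.max(),ys.max())
# panel edge rows
g=cv2.cvtColor(im,cv2.COLOR_BGR2GRAY).astype(int)
for x in (290,310,330): print(x,g[150:225:3,x])
E
```

```text
[588.18737791 275.55364044 254.89809601] 0.02951447260549659
[370. 333.] 0.97
[461.  74.] 0.67
[361. 157.] 0.58
130 356 367; 134 349 374; 138 345 378; 142 341 381; 146 339 382; 150 338 383; 154 338 382; 158 339 381; 162 340 380; 166 342 377; 170 345 374; 174 352 373; 178 356 379; 182 358 380; 186 358 376; 190 358 371; 194 356 370; 198 358 369; 
[614, 331, 147] [[370.74941444 179.13582249]]
[614, 331, 100] [[363.37449613 174.23295256]]
[612.5, 329.5, 151] [[369.04726134 180.97487876]]
[612.5, 329.5, 120] [[364.04074479 177.34290915]]
side [215. 301.] 0.88 top 222.1 282 bbox 184 232 317
side [283. 308.] 0.76 top 282.7142857142857 266 bbox 273 295 323
side [228. 360.] 0.69 top 225.0 345 bbox 212 242 406
side [300. 388.] 0.58 top 290.6666666666667 368 bbox 278 337 418
side [256. 260.] 0.58 top 248.5 247 bbox 240 271 277
scene [433. 246.] 0.77 top 439.53846153846155 239 bbox 418 465 260
scene [374. 289.] 0.74 top 371.0 258 bbox 362 391 303
scene [394. 181.] 0.73 top 399.22222222222223 162 bbox 390 404 188
scene [446. 182.] 0.59 top 454.7142857142857 165 bbox 438 457 193
290 [255 255 255 255 255 255 255 255 225 200 206 255 252 254 254 254 254 254
 254 254 254 254 221 143 141]
310 [255 255 255 255 255 255 255 255 230 200 204 255 253 255 255 254 254 254
 254 254 254 250 189 142 141]
330 [255 255 255 255 255 255 255 255 236 199 201 255 252 255 255 254 254 254
 254 254 248 216 199 141 140]
```

>>> move_arm(rows=[[2.3,2.0,2.0,0,100],[2.3,2.05,2.0,0,100],[0,0,1.0,0,100],[0,0,0,0,100]])

```text
t: 15.92
ee_pos: [614.3, 329.6, 204.7]
orientation: [-1.893, -2.506, 0.004]
ft_force: [-0.2, -0.2, -0.1]
width: 88.0
grasp_force: 0.0
```

```bash
python3 -c "
from h import *
to([614.5,331,116],1.848)
C=cam('wrist'); optics.get_image('wrist')
for d in spotter.regions_of('wrist','ladle')[:3]:
    ys,xs=np.nonzero(d['region']); print(np.round(d['point']),round(d['conf'],2),[(y,xs[ys==y].min(),xs[ys==y].max()) for y in range(ys.min(),ys.max(),6) if (ys==y).any()])
print(proj('wrist',[[614.5,331,151],[614.5,331,110]],C))"
```

```text
t 15.93 tcp [614.3 329.6 204.7] yaw deg 105.9 tool axes x [-0.27  0.96 -0.  ] y [ 0.96  0.27 -0.  ] q [ 0.48  0.55  1.47 -0.    1.13  0.2 ]
shift cm [0.13 0.08 8.87] turn -0.0
[322. 209.] 0.76 [(179, np.int64(316), np.int64(329)), (185, np.int64(304), np.int64(339)), (191, np.int64(299), np.int64(344)), (197, np.int64(297), np.int64(346)), (203, np.int64(296), np.int64(347)), (209, np.int64(297), np.int64(347)), (215, np.int64(299), np.int64(345)), (221, np.int64(302), np.int64(341)), (227, np.int64(309), np.int64(333)), (233, np.int64(315), np.int64(329)), (239, np.int64(314), np.int64(330)), (245, np.int64(314), np.int64(330)), (251, np.int64(314), np.int64(331)), (257, np.int64(313), np.int64(331)), (263, np.int64(321), np.int64(329))]
[466. 271.] 0.76 [(264, np.int64(503), np.int64(507)), (270, np.int64(448), np.int64(509)), (276, np.int64(462), np.int64(495)), (282, np.int64(458), np.int64(480)), (288, np.int64(444), np.int64(464))]
[354. 407.] 0.75 [(380, np.int64(344), np.int64(346)), (386, np.int64(341), np.int64(351)), (392, np.int64(334), np.int64(353)), (398, np.int64(334), np.int64(355)), (404, np.int64(336), np.int64(358)), (410, np.int64(351), np.int64(391)), (416, np.int64(354), np.int64(393))]
[[320.65289386 255.11286578]
 [320.63184583 238.76034139]]
```

>>> move_arm(rows=[[0.1,0.15,3,0,100],[0,0,3,0,100],[0,0,2.8,0,100],[0,0,0,0,0],[0,0,0,0,0],[0,0,0,0,0],[0,0,0,0,0],[0,0,0,0,0],[0,0,0,0,0],[0,0,0,0,0]])

```text
t: 17.27
ee_pos: [616.1, 332.2, 117.6]
orientation: [-1.893, -2.507, 0.0]
ft_force: [-1.2, 0.1, 0.2]
width: 21.4
grasp_force: 0.0
```

>>> move_arm(rows=[[0,0,0,0,0],[0,0,0,0,0],[0,0,0,0,0]])

```text
t: 17.65
ee_pos: [616.1, 332.2, 117.6]
orientation: [-1.893, -2.507, 0.0]
ft_force: [-0.2, -0.5, -0.2]
width: 11.9
grasp_force: 30.0
```

Handle is held (width 11.9 = 12 mm). Lift off.

>>> move_arm(rows=[[0,0,-1.5,0,0],[0,0,-2.5,0,0],[0,0,-4,0,0],[0,0,-4,0,0],[0,0,0,0,0]])

```text
t: 18.27
ee_pos: [618.3, 333.2, 242.8]
orientation: [1.891, 2.504, 0.011]
ft_force: [0.4, 0.5, -0.5]
width: 11.5
grasp_force: 30.0
```

```bash
python3 -c "
from h import *
to([529,-35.5,160],1.483); print(get_obs()['ft_force'],get_obs()['width'])
C=cam('wrist'); optics.get_image('wrist')
for d in spotter.regions_of('wrist','ladle')[:1]:
    ys,xs=np.nonzero(d['region']); print(np.round(d['point']),round(d['conf'],2),[(y,xs[ys==y].min(),xs[ys==y].max()) for y in range(ys.min(),ys.max()+1,6) if (ys==y).any()])
o=get_obs();T=R.from_rotvec(o['orientation']).as_matrix()
for m in ([0,0,-31],[0,0,-17],[24,0,40],[-28,0,40],[-10,0,17]): print(m,proj('wrist',o['ee_pos']+T@np.array(m,float),C)) 
"
```

```text
t 18.27 tcp [618.3 333.2 242.8] yaw deg 105.9 tool axes x [-0.27  0.96  0.  ] y [0.96 0.27 0.01] q [ 0.48  0.51  1.43 -0.    1.19  0.2 ]
shift cm [-33.03 -18.74   8.08] turn 20.9
[ 0.40684491  0.51889326 -0.49625763] 11.48772300880329
[308.  40.] 0.81 [(0, np.int64(261), np.int64(271)), (6, np.int64(265), np.int64(274)), (12, np.int64(269), np.int64(278)), (18, np.int64(268), np.int64(282)), (24, np.int64(262), np.int64(333)), (30, np.int64(261), np.int64(335)), (36, np.int64(264), np.int64(338)), (42, np.int64(267), np.int64(339)), (48, np.int64(273), np.int64(338)), (54, np.int64(294), np.int64(337)), (60, np.int64(297), np.int64(334)), (66, np.int64(302), np.int64(327))]
[0, 0, -31] [[314.36436919 315.57427413]]
[0, 0, -17] [[314.59281669 301.50436947]]
[24, 0, 40] [[315.0961954  225.82440549]]
[-28, 0, 40] [[315.37707221 302.15934928]]
[-10, 0, 17] [[315.07859716 291.44623054]]
```

>>> move_arm(rows=[[-4.1,-2.3,0,0,0],[-4.1,-2.3,0,0,0],[-4.1,-2.35,0,0,0],[-4.1,-2.35,0,0,0],[-4.1,-2.35,0,0,0],[-4.1,-2.35,0,0,0],[-4.1,-2.35,0,7,0],[-3.0,-1.0,0,7,0],[0,0,0,6.9,0],[0,0,0,0,0]])

```text
t: 19.62
ee_pos: [531.1, -20.2, 236.4]
orientation: [-2.315, -2.121, 0.003]
ft_force: [-0.3, 0.4, -1.0]
width: 12.1
grasp_force: 30.0
```

```bash
python3 -c "
from h import *
to([529,-35.5,125],1.483); print(get_obs()['ft_force'],get_obs()['width'])
C=cam('wrist'); im=optics.get_image('wrist'); cv2.imwrite('pics/w5.png',im)
for l in ['ladle','bin']:
  for d in spotter.regions_of('wrist',l)[:3]:
    ys,xs=np.nonzero(d['region']); print(l,np.round(d['point']),round(d['conf'],2),[(int(y),int(xs[ys==y].min()),int(xs[ys==y].max())) for y in range(ys.min(),ys.max()+1,8) if (ys==y).any()])
o=get_obs();T=R.from_rotvec(o['orientation']).as_matrix()
for m in ([4,0,17],[24,24,50],[52,0,40]): print(m,proj('wrist',o['ee_pos']+T@np.array(m,float),C)) 
for n in ['side','scene']:
  optics.get_image(n)
  for l in ['ladle','ladle_hook']:
    print(n,l,[(np.round(d['point'],1).tolist(),round(d['conf'],2)) for d in spotter.find_in(n,l)[:6]])
  for m in ([-10,0,17],[0,0,17]): print(m,proj(n,o['ee_pos']+T@np.array(m,float)))
"
```

```text
t 19.62 tcp [531.1 -20.2 236.4] yaw deg 85.0 tool axes x [ 0.09  1.   -0.  ] y [ 1.   -0.09 -0.  ] q [-0.06  0.27  1.82  0.    1.05  0.03]
shift cm [-1.55 -0.05 11.14] turn 0.0
[-0.2925462   0.37996816 -0.986785  ] 12.122244354306298
ladle [517.  74.] 0.95 [(16, 454, 454), (24, 450, 462), (32, 456, 468), (40, 462, 474), (48, 468, 479), (56, 474, 550), (64, 468, 553), (72, 464, 555), (80, 469, 552), (88, 499, 547), (96, 505, 536)]
ladle [321. 242.] 0.74 [(195, 321, 326), (203, 297, 342), (211, 290, 349), (219, 286, 352), (227, 285, 354), (235, 286, 354), (243, 288, 350), (251, 293, 345), (259, 305, 335), (267, 310, 328), (275, 309, 330), (283, 309, 330), (291, 309, 330), (299, 308, 331), (307, 307, 332), (315, 307, 332), (323, 306, 333), (331, 308, 331)]
bin [288. 268.] 0.83 [(228, 268, 273), (236, 260, 369), (244, 256, 372), (252, 252, 375), (260, 252, 375), (268, 252, 374), (276, 252, 373), (284, 253, 373), (292, 254, 373), (300, 255, 373), (308, 260, 370), (340, 307, 332), (396, 310, 318)]
bin [450. 277.] 0.54 [(232, 429, 430), (240, 409, 450), (248, 405, 460), (256, 403, 470), (26
[... 295 characters left out ...]
0.91), ([298.3, 386.0], 0.88), ([255.7, 258.5], 0.8), ([340.7, 179.7], 0.66)]
side ladle_hook [([215.7, 301.2], 0.93), ([339.6, 185.4], 0.81), ([230.5, 361.9], 0.74), ([304.8, 386.8], 0.57), ([252.5, 260.1], 0.57)]
[-10, 0, 17] [[343.11576399 165.81491588]]
[0, 0, 17] [[342.41657721 167.24170328]]
scene ladle [([431.3, 247.5], 0.94), ([263.3, 231.2], 0.88), ([410.3, 149.3], 0.87), ([371.0, 287.1], 0.84), ([443.9, 184.0], 0.58), ([223.6, 391.3], 0.34)]
scene ladle_hook [([373.2, 289.6], 0.7), ([445.2, 180.9], 0.62), ([266.0, 227.9], 0.61), ([432.9, 248.2], 0.59), ([410.8, 149.4], 0.53), ([184.7, 334.0], 0.52)]
[-10, 0, 17] [[254.96187839 222.99410853]]
[0, 0, 17] [[259.13049628 219.93017891]]
```

```bash
python3 -c "
from fit import *
o=get_obs();T=R.from_rotvec(o['orientation']).as_matrix()
Th=R.from_euler('z',1.848-1.483).as_matrix()@T
pts=np.array([[0,0,s] for s in (-51,52)]+[[24*np.cos(a)+28,24*np.sin(a),41] for a in np.arange(0,6.3,.5)]+[[28,0,65.]])
for n in ('side','scene'):
  a=proj(n,np.array([614.5,331,100])+pts@Th.T); b=proj(n,o['ee_pos']+(pts+[0,0,17.6])@T.T)
  print(n,'hung',a.min(0),a.max(0),'now',b.min(0),b.max(0))
for n in ('side','scene'):
  optics.get_image(n)
  for d in spotter.regions_of(n,'ladle')[:6]:
    ys,xs=np.nonzero(d['region']); print(n,np.round(d['point']),round(d['conf'],2),xs.min(),ys.min(),xs.max(),ys.max())
"
```

```text
side hung [272.64054071 264.78918186] [296.92380652 321.80534068] now [330.10443048 147.28442634] [349.59526363 195.87379065]
scene hung [386.95230465 161.88070799] [406.10302054 190.56913635] now [256.27724691 203.47242046] [284.40442608 235.27686894]
side [296. 383.] 0.81 279 368 336 416
side [346. 187.] 0.78 332 148 350 197
side [256. 260.] 0.66 239 246 272 278
side [216. 302.] 0.58 183 282 232 317
scene [432. 247.] 0.85 418 239 466 260
scene [264. 230.] 0.82 249 218 281 239
scene [410. 150.] 0.74 396 132 422 159
scene [448. 184.] 0.59 438 164 457 194
scene [376. 290.] 0.59 363 259 390 302
```

No slip in the hand. Align over the rear rim and lower.

>>> move_arm(rows=[[-0.8,0,0,0,0],[-0.75,0,0,0,0],[0,0,4,0,0],[0,0,4,0,0],[0,0,3,0,0],[0,0,0,0,0],[0,0,0,0,0]])

```text
t: 21.15
ee_pos: [531.6, -35.6, 128.7]
orientation: [2.316, 2.121, 0.001]
ft_force: [0.2, 0.8, -0.8]
width: 11.7
grasp_force: 30.0
```

```bash
python3 -c "
from h import *
to([529,-35.5,103],1.483);print(get_obs()['ft_force'])
o=get_obs();T=R.from_rotvec(o['orientation']).as_matrix()
for n in ('scene','side','wrist'):
  im=optics.get_image(n);C=cam(n)
  for l in ('bin','ladle'):
    for d in spotter.regions_of(n,l)[:5]:
      ys,xs=np.nonzero(d['region']); print(n,l,np.round(d['point']),round(d['conf'],2),xs.min(),ys.min(),xs.max(),ys.max())
"
```

```text
t 21.15 tcp [531.6 -35.6 128.7] yaw deg 85.0 tool axes x [ 0.09  1.   -0.  ] y [ 1.   -0.09  0.  ] q [-0.09  0.42  1.9  -0.    0.82 -0.  ]
shift cm [-0.01 -0.26  2.57] turn -0.0
[ 0.22448468  0.78039493 -0.75999634]
scene bin [230. 289.] 0.86 183 244 276 336
scene ladle [448. 181.] 0.89 438 163 457 194
scene ladle [373. 289.] 0.83 362 258 391 303
scene ladle [433. 247.] 0.73 418 239 466 259
scene ladle [262. 265.] 0.64 250 254 278 271
scene ladle [194. 241.] 0.16 176 217 213 264
side bin [351. 217.] 0.9 323 191 375 242
side ladle [256. 258.] 0.88 240 246 272 278
side ladle [214. 300.] 0.85 184 282 232 316
side ladle [300. 388.] 0.82 278 368 338 418
side ladle [226. 361.] 0.68 213 345 243 406
side ladle [343. 220.] 0.53 332 188 349 232
wrist bin [306. 270.] 0.94 214 241 399 420
wrist ladle [321. 240.] 0.85 284 195 354 332
wrist ladle [598.  31.] 0.74 518 0 639 60
```

```bash
python3 -c "
from h import *
C=cam('wrist'); im=optics.get_image('wrist'); o=get_obs(); T=R.from_rotvec(o['orientation']).as_matrix()
d=spotter.regions_of('wrist','bin')[0]['region']; g=cv2.cvtColor(im,cv2.COLOR_BGR2GRAY).astype(int)
for x in (225,240,255,270,370,385,395):
  y=np.nonzero(d[:,x])[0]
  if len(y): print(x,y.min(),(T.T@(ray('wrist',(x,y.min()-.5),85,C)-o['ee_pos'])).round(1), g[y.min()-8:y.min()+16:1,x])
"
```

```text
Traceback (most recent call last):
IndexError: list index out of range
```

```bash
python3 -c "
from h import *
C=cam('wrist'); im=optics.get_image('wrist'); o=get_obs(); T=R.from_rotvec(o['orientation']).as_matrix()
g=cv2.cvtColor(im,cv2.COLOR_BGR2GRAY).astype(int)
print('pred wall outer/inner rows',proj('wrist',o['ee_pos']+np.array([[-8,-40,44],[-12,-40,44],[-8,40,44],[-12,40,44]])@T.T,C).round(1))
for x in (230,245,260,380,390): print(x,g[232:276,x])
r=spotter.regions_of('wrist','bin')
if r:
  d=r[0]['region']
  for x in (225,240,255,270,370,385,395):
    y=np.nonzero(d[:,x])[0]
    if len(y): print(x,y.min(),(T.T@(ray('wrist',(x,y.min()-.5),85,C)-o['ee_pos'])).round(1))
"
```

```text
pred wall outer/inner rows [[257.4 273.5]
 [257.7 279.3]
 [381.1 273.5]
 [380.8 279.3]]
230 [114 114 114 113 112 114 113 114 118 127 131 132 131 132 132 132 132 132
 131 131 132 131 132 131 134 136 143 150 154 155 155 154 155 157 158 157
 156 155 155 156 156 157 157 155]
245 [114 114 115 114 114 113 112 114 128 150 157 157 157 157 156 156 157 157
 156 157 157 158 158 156 156 155 155 156 157 157 156 155 155 156 158 157
 154 153 155 155 155 156 155 153]
260 [119 117 115 113 115 113 114 115 128 148 155 155 156 156 155 154 156 157
 156 155 156 156 157 155 155 154 154 154 156 154 154 154 154 155 156 156
 154 153 155 155 155 155 156 154]
380 [115 114 119 128 133 132 133 132 134 138 145 149 153 156 155 153 154 156
 157 156 156 155 153 154 155 155 154 155 155 155 155 155 154 154 155 156
 155 155 155 155 155 155 155 155]
390 [112 113 113 120 129 132 132 131 132 132 132 132 132 132 132 132 130 131
 132 131 131 131 131 131 132 136 140 145 151 154 155 155 154 153 155 154
 154 155 154 154 154 154 154 154]
225 264 [ -0.7 -60.   42.7]
240 244 [ 12.6 -49.7  42.7]
255 241 [ 14.5 -40.2  42.7]
270 241 [ 14.5 -30.8  42.7]
370 241 [14.5 31.7 42.8]
385 251 [ 8.  41.5 42.8]
395 268 [-3.4 48.4 42.8]
```

```bash
python3 -c "
from h import *
C=cam('wrist'); o=get_obs(); T=R.from_rotvec(o['orientation']).as_matrix(); im=optics.get_image('wrist')
g=cv2.cvtColor(im,cv2.COLOR_BGR2GRAY).astype(int)
print('foot',proj('wrist',o['ee_pos']+np.array([[-8,0,128.7]])@T.T,C))
for x in (245,260,270,365,375): print(x,g[262:300,x])
print(get_obs()['t'])
"
```

```text
foot [[319.41544885 238.79678044]]
245 [156 156 156 157 158 157 155 153 155 155 155 155 155 154 152 154 159 168
 171 170 170 170 163 152 147 147 147 148 148 147 147 147 146 147 147 147
 147 147]
260 [154 155 154 155 157 155 154 154 154 154 155 155 155 153 153 154 159 167
 171 170 170 173 185 200 204 204 204 206 209 210 211 210 210 210 212 213
 213 209]
270 [154 155 154 155 156 155 155 153 154 155 154 155 155 153 153 154 158 167
 170 171 170 170 179 193 199 198 198 198 198 198 198 198 198 198 197 197
 196 197]
365 [155 154 154 154 155 154 154 153 153 154 154 154 153 154 154 153 155 164
 169 170 169 171 185 207 214 214 213 213 214 214 214 214 214 214 214 213
 214 213]
375 [155 156 154 155 154 155 155 154 156 155 155 155 155 155 154 156 162 179
 186 188 189 189 180 159 147 146 146 146 147 146 145 146 146 146 145 146
 146 145]
21.85
```

>>> move_arm(rows=[[-0.18,0,0,0,0],[0,0,0,0,0],[0,0,0.8,0,0],[0,0,0.7,0,0],[0,0,0.4,0,0],[0,0,0,0,0]])

```text
t: 22.6
ee_pos: [530.3, -37.0, 108.1]
orientation: [-2.316, -2.122, 0.001]
ft_force: [0.2, 0.3, -0.9]
width: 12.1
grasp_force: 30.0
```

>>> move_arm(rows=[[0,0,0.3,0,0],[0,0,0.2,0,0],[0,0,0.1,0,0],[0,0,0,0,0]])

```text
t: 23.1
ee_pos: [531.1, -36.8, 103.5]
orientation: [2.316, 2.122, 0.001]
ft_force: [-1.7, 1.5, 7.0]
width: 11.7
grasp_force: 30.0
```

Contact came at the expected bridge height (7 N). Release gently and retreat upward.

>>> move_arm(rows=[[0,0,-0.1,0,20],[0,0,0,0,50],[0,0,0,0,50],[0,0,0,0,50],[0,0,0,0,50],[0,0,-2,0,60],[0,0,-4,0,60],[0,0,-5,0,60],[0,0,-5,0,60],[0,0,0,0,60]])

```text
t: 24.35
ee_pos: [533.1, -37.3, 267.8]
orientation: [2.312, 2.118, 0.009]
ft_force: [-0.8, 0.9, -0.3]
width: 52.5
grasp_force: 0.0
```

```bash
python3 -c "
from fit import *
o=get_obs();print(o['ee_pos'],o['ft_force'],o['width'])
T=R.from_rotvec(o['orientation']).as_matrix()
pts=np.array([[0,0,s] for s in (-51,52)]+[[24*np.cos(a)+28,24*np.sin(a),41] for a in np.arange(0,6.3,.5)]+[[28,0,65.]])
for n in ('side','scene'):
  b=proj(n,np.array([530.5,-37.5,85])+pts@T.T); print(n,'expected',b.min(0),b.max(0))
for k in range(2):
 for n in ('side','scene'):
  im=optics.get_image(n); cv2.imwrite(f'pics/end_{n}.png',im)
  for l in ('ladle','cam','whisk'):
   for d in spotter.regions_of(n,l)[:6]:
    ys,xs=np.nonzero(d['region']); print(n,l,np.round(d['point']),round(d['conf'],2),xs.min(),ys.min(),xs.max(),ys.max())
"
```

```text
[533.07048302 -37.25025652 267.77658952] [-0.82236906  0.91969004 -0.34063412] 52.475071484547
side expected [330.69336945 195.40328954] [348.93570724 239.68242225]
scene expected [256.46530924 249.02934724] [281.7212073  273.49640851]
side ladle [343. 228.] 0.79 333 196 349 240
side ladle [230. 362.] 0.76 213 345 243 405
side ladle [301. 382.] 0.72 278 368 337 418
side ladle [215. 299.] 0.67 183 281 232 318
side ladle [254. 259.] 0.6 240 246 272 278
side cam [358. 185.] 0.47 350 165 369 193
side whisk [340. 294.] 0.88 331 265 345 316
scene ladle [431. 248.] 0.97 418 240 465 260
scene ladle [261. 266.] 0.95 251 249 279 275
scene ladle [447. 182.] 0.91 437 163 457 194
scene ladle [374. 289.] 0.86 362 258 391 303
scene ladle [410. 149.] 0.59 396 133 422 158
scene cam [165. 338.] 0.59 128 305 194 365
scene whisk [355. 156.] 0.71 350 143 360 171
side ladle [252. 258.] 0.88 240 246 272 278
side ladle [230. 361.] 0.87 212 345 244 405
side ladle [342. 230.] 0.84 333 196 350 240
side ladle [301. 385.] 0.59 278 369 337 418
side ladle [214. 302.] 0.57 185 283 231 315
side cam [356. 184.] 0.67 349 164 370 193
side whisk [338. 298.] 0.93 330 265 345 316
side whisk [358. 180.] 0.15 350 164 368 192
scene ladle [444. 185.] 0.94 439 165 457 194
scene ladle [433. 248.] 0.72 418 239 466 260
scene ladle [373. 192.] 0.67 325 158 418 225
scene ladle [411. 149.] 0.57 397 139 422 159
scene ladle [266. 268.] 0.55 251 248 280 276
scene cam [168. 336.] 0.83 127 305 195 366
scene whisk [355. 161.] 0.66 349 144 359 171
```

```bash
python3 -c "
from h import *
print(close_job())"
```

```text
the job is handed in; nothing more can be done
None
```

The job is handed in after about 25 s of the 72 s: the bin is latched tight on the dock with the lever at its stop, the steel ladle hangs upright by its hook on the bin's rear rim (bowl outside), and the whisk, jars and tray were left alone.

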